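Shim the cell box level and shut its lid

ROBOT

A 6-joint arm with a two-finger parallel gripper is mounted at the origin on a cart in front of the work surface, level with it; the furniture and walls round the work are solid. World frame = base frame: x ahead of the robot, y to its left, z up, the work surface at z = 0. Lengths are in mm, angles in rad, forces in N, time in s.
With the tool pointing down it reaches from about 275 to 875 mm from the base axis. Payload 12.5 kg.
Tool frame: the origin (TCP) lies between the finger pads; the fingertips stand 25 mm ahead of it and the grasp point (between the pads) lies 6 mm ahead of it (bot.finger_overhang is the y of the fingertips in the tool frame, in mm); y points along the fingers, x is the direction in which the jaws open and shut, and the axes are right-handed (so a half turn about y gives the same grasp; the last joint's range is limited). The gripper opens to 85 mm and grips with 20 to 120 N. Pads are 22 mm wide; open, the fingers measure 114 mm over their backs; the gripper's body (76 mm by 85 mm) begins 54 mm behind the grasp point. The pads swing forward as they close: fully open they stand 13 mm farther back than shut.
Start: joints at [1.051, 0.351, 1.652, -0, 1.139, -0.085], TCP at [231.644, 498.824, 256.29] pointing down, gripper open.
Joint ranges: [-2.75, 2.75], [-0.79, 2.1], [0.01, 2.65], [-1.57, 4.71], [0.07, 3.14], [-2.87, 2.87]. Speed limits (rad/s): [2.22, 2.22, 2.79, 3.14, 3.14, 3.14].

INTERFACE

Orientations are given as a rotation vector (axis times angle).
In Python, from bench import bot gives the robot as it stands.
- The arm moves only by the tool drive_tool, never from a script. Its argument "motion" is a list of rows, each a list of 6 numbers: the shift along the tool's x, y, z in mm, then the turn, a rotation vector about the tool's x, y, z in degrees. A call has 1 to 10 rows; each row is the pose to reach, as a shift and turn from the pose commanded when the call began, along the tool's axes at that moment; what a row does not reach only later rows make up. A row lasts 1/8 s, in which the tool goes at most 62.5 mm and 10.7 degrees, less where a joint would pass 70% of its speed; a pose out of reach is approached as far as the arm can. A call with a gripper value outside its range is refused whole. "fingers" is the closure, from 0 (fully open) to 1 (shut), set as the call begins (left out, the last holds). The fingers move at their own pace and stop on an object; "force" is the grip in N (left out, the last holds). Time passes only in rows, so rows that repeat a pose let the fingers close. It gives the time, the measured TCP pose, the force and the opening at its end, in the units of the state.
- bot.state(): the state, without advancing time (a new reading comes with each control period).
- bot.get_image(name): name is "scene" or "top" or "wrist"; returns (picture, depth): 480x640x3 uint8, blue, green, red; 480x640 float32, mm along the optical axis (not along the pixel's ray), 0 where there is no reading.
- bot.camera_model(name): a dict with "fov_y" (degrees; the focal length in pixels is half the picture's height over the tangent of half this angle, whatever the lens; pixels are square), "cx", "cy" (the principal point, pixels), "camera_from_world" (4x4, takes a point from world to camera coordinates); the wrist camera has in their place "hand_eye" (4x4, takes a point from camera to tool coordinates, whose origin is the TCP and whose axes are the tool frame's). Camera axes: x right, y down, z forward; pixel columns grow to the right and rows downward; lengths in mm; the calibration is good to about 2 mm. A picture is of the moment at which its call begins: read the wrist's pose just before it. camera_model takes no time and is no camera call.
- bot.hand_in(): hands the job in, once; it reports no verdict.
The state is a dict: "t": time; "q": joint angles; "qvel": joint speeds; "joint_efforts": joint torques, N m; "tool_pos": TCP position; "tcp_rot": TCP orientation; "ft_force": force on the tool from outside, world axes, zero at the start; "torque": the same for the moment, N m; "gripper_width": opening from 0.0 (shut) to 1.0 (fully open).
Only numpy, scipy, OpenCV 4.12 (cv2) and the standard library are available. Lean on these libraries where they do the work, as an engineer would, in place of code of your own. Each camera call takes 0.05 s, during which the arm holds its last target. There are 200 camera calls.

TASK

The cell box has worn down one foot and leans towards its front right corner. With the lid still open, push the thick tapered shim in under the box's right-hand edge next to that foot, until the bubble of the level inside the box sits centred in its ring and the shim carries the corner; then close the lid fully and leave everything standing so, still level. Do not shove the box along the bench, and leave the beaker, the cuvette rack and the vial where they stand.

Things in the scene. Friction and masses are not known exactly. Their poses are not given: they have to be found in the camera images.
- cell_box: open box with a lid, 2.3 kg, standing loose on rubber feet: aluminium base plate 160 x 136 x 8 mm; the front left and rear right foot are equal and 9 to 12 mm high (settled; how far is not known); grey walls (x -50 to 70, y -58 to 58 mm) up to z = 72 mm, 78 with the lid shut. Origin: under the middle of the box, 12 mm below the plate's underside. x to the rear (hinge side), y to the box's left, z up out of the plate
- worn_corner (a point): place of the front right foot, 12 mm below the plate (box x -66, y -56 mm; feet are 18 mm across, the others at +-66, +-56). It is 3.5 to 7.5 mm shorter than its two neighbours, so the box leans to this corner by 2 to 5 degrees about the line through them. The foot opposite is 3 mm shorter than them and hangs in the air: raised too far, the box goes on rocking past level
- mouth (a point): point on the lower right edge of the base plate (box x -36, y -68, z 12 mm) where the shim goes under, pushed along the box's +y with its middle line through here: it clears the worn foot by 7 mm; nothing is in the way underneath for 100 mm. At the start the gap here is 4.5 to 7 mm high. The point lies 75 mm from the line about which the box rocks. Pushing under load takes 3 to 12 N
- level_centre (a point): centre of the round bull's-eye level (49 mm across, silver rim, yellow-green face, black ring mark 17 mm across) that stands inside the box at the front left, 60 mm above the soles; under the lid when that is shut
- bubble_x (a joint): place of the level's bubble (pale disc, 10 mm across) along the box's x from the centre of its ring, m; positive = to the rear. The bubble goes to the high side, 0.3 mm for each milliradian of tilt, and stops at +-9 mm at the end of its travel; it needs about 1 s to come to rest. 0 = centred
- bubble_y (a joint): the same along the box's y; positive = to the box's left. While the front right corner is low both readings are positive
- lid (a joint): angle of the lid, rad: 0 = shut, flat on the walls; about 1.05 to 1.3 at the start, leaning open. Its hinge is stiff (0.14 N m) and holds the lid wherever it is left, so the lid has to be pushed shut from behind and pressed down all the way
- lid_edge (a point): middle of the lid's front edge, on its outer face; the lid is 124 mm from hinge to this edge, 120 mm wide and 6 mm thick, with a finger tab 40 mm wide that stands out 9 mm beyond the edge. The point's z axis points out of the lid's outer face, its x axis from the edge to the hinge
- lid_hinge (a point): middle of the lid's hinge line, on the rear top edge of the box (box frame x +70, z +72 mm); axis along the box's y
- thick_shim: the thick one of two grey plastic wedges: 110 mm long, 28 mm wide, 3 mm thick at the tip and 18 mm at the thick end, flat underneath, even slope on top; 45 g. Origin under its middle; x points along it to the thin tip, z up
- thick_end (a point): middle of the upright end face of the thick shim (28 x 18 mm), where it is to be pushed
- thin_shim: the other wedge, 90 x 28 mm and 2 to 8 mm thick: too thin to level the box; it may lie anywhere. Origin under its middle; x points to the tip
- beaker: 100 ml beaker, 54 mm across, 79 mm high, bystander; origin under its middle
- rack: teal cuvette rack 34 x 110 x 26 mm with one cuvette in it, bystander; origin under its middle
- vial: capped vial 27 mm across, 57 mm high, bystander; origin under its middle

How it is judged (in metres and radians):
On the way, in this order (a step that is already met when the one before it is completed fails the run):
1. with the lid still open the box stands level (within 0.6 degrees) on the thick shim (angle between cell_box's own z axis and vertical below 0.01 rad and contact force between thick_shim and cell_box above 1 N and value of joint lid above 0.8 rad), for 0.3 s.
2. the lid is shut (value of joint lid below 0.04 rad), for 0.2 s.
At the end, for the whole second after the job is handed in: the box stands level within 0.6 degrees (bubble within 3 mm of the centre of its ring) with its low corner carried by the thick shim, the lid is shut to within 0.04 rad, and box and shim are at rest (angle between cell_box's own z axis and vertical below 0.01 rad and contact force between thick_shim and cell_box above 1 N and value of joint lid below 0.04 rad and linear speed of each of cell_box, thick_shim below 0.01 m/s); the robot touches nothing.
It fails at once if the box is shoved more than 12 mm from its place (distance of cell_box from where it was at the start of the episode above 0.012 m).
It fails at once if the box is tipped more than 10 degrees (angle between cell_box's own z axis and vertical above 0.175 rad).
It fails at once if the beaker, rack or vial is moved more than 20 mm (distance of any of beaker, rack, vial from where it was at the start of the episode above 0.02 m).
It also fails if it takes over 72 s, if anything falls off the work surface, if the arm or the gripper's body presses on something with over 40 N, if the wrist force passes 120 N, or if a joint passes its speed limit or range.

## Working session

There is one attempt and no reset: what is moved stays moved. The work goes in short steps, Python scripts to look and compute and a tool call to move; the robot and the scene stay as the last step left them, time stands still between calls to the robot, and variables do not carry over. Pictures are saved under pics/ and viewed, about 8 in all and at most 12, crops included, and the job is handed in when it is done.

Besides the shell and the picture viewer there is one more tool, called after "Emit:" in YAML: its name, and indented under it one key for each argument. drive_tool: Moves the arm, as the interface text tells. Its arguments: {"type":"object","properties":{"motion":{"type":"array","items":{"type":"array","items":{"type":"number"}}},"fingers":{"type":"number"},"force":{"type":"number"}},"required":["motion"]}

```bash
mkdir -p pics; cat > h.py <<'E'
import numpy as np, cv2
from scipy.spatial.transform import Rotation as R
from bench import bot
def K(n):
    m=bot.camera_model(n); f=240/np.tan(np.radians(m['fov_y'])/2); return m,f
def cloud(n,d,m=None,f=None,st=None):
    m,f=K(n); v,u=np.mgrid[:480,:640]
    P=np.stack([(u-m['cx'])/f*d,(v-m['cy'])/f*d,d],-1)
    if 'camera_from_world' in m: T=np.linalg.inv(np.array(m['camera_from_world']))
    else:
        W=np.eye(4);W[:3,:3]=R.from_rotvec(st['tcp_rot']).as_matrix();W[:3,3]=st['tool_pos'];T=W@np.array(m['hand_eye'])
    return P@T[:3,:3].T+T[:3,3]
def grab(n,name):
    st=bot.state();im,d=bot.get_image(n);cv2.imwrite(f'pics/{name}.png',im);np.save(f'pics/{name}.npy',cloud(n,d,st=st));return im,d,st
E
python3 - <<'E'
from h import *
a,_,s=grab('top','top0');b,_,_=grab('scene','scene0')
print(s)
for n in('top','scene','wrist'):print(n,bot.camera_model(n))
cv2.imwrite('pics/both.png',cv2.resize(np.hstack([a]),(800,600)))
E
```

```text
{'t': 0.0, 'q': array([ 1.05139342e+00,  3.51221039e-01,  1.65245314e+00,  2.32949969e-05,
        1.13908751e+00, -8.45744721e-02]), 'qvel': array([ 0.00071465, -0.00104652,  0.00080581,  0.00066141, -0.00117567,
       -0.00102276]), 'joint_efforts': array([-5.66427243e-04, -5.06108057e+01, -2.91404289e+01, -1.32905416e-04,
        4.53132714e-03, -4.56682005e-05]), 'tool_pos': array([231.49442923, 498.56573813, 255.75568503]), 'tcp_rot': array([-1.38462622, -0.88242636,  0.88414212]), 'ft_force': array([-0.34869418, -0.26411623,  0.03535558]), 'torque': array([ 0.02179478,  0.03474714, -0.0122119 ]), 'gripper_width': 1.0002176305984463}
top {'fov_y': 57.94562562123371, 'cx': 317.2140678305349, 'cy': 232.94324413381634, 'camera_from_world': array([[-2.18900360e-02, -9.99750678e-01, -4.40537455e-03,
        -1.44901563e+02],
       [-9.85344036e-01,  2.23197841e-02, -1.69112267e-01,
         5.64590474e+02],
       [ 1.69168431e-01,  6.38935917e-04, -9.85586949e-01,
         1.00274886e+03],
       [ 0.00000000e+00,  0.00000000e+00,  0.00000000e+00,
         1.00000000e+00]])}
scene
[... 182 characters left out ...]
02],
       [-3.18533763e-01, -3.51992229e-01, -8.80135054e-01,
         1.92405598e+02],
       [ 6.17034283e-01,  6.27855225e-01, -4.74411752e-01,
         1.12845512e+03],
       [ 0.00000000e+00,  0.00000000e+00,  0.00000000e+00,
         1.00000000e+00]])}
wrist {'fov_y': 71.00809820837645, 'cx': 317.6483827734622, 'cy': 237.3770411305343, 'hand_eye': array([[ 9.99999317e-01,  1.16310861e-03,  1.15502370e-04,
        -5.11391822e-01],
       [ 2.46272693e-04, -3.06269263e-01,  9.51944892e-01,
        -1.16645835e+02],
       [ 1.14259013e-03, -9.51944214e-01, -3.06269340e-01,
         7.67914945e+01],
       [ 0.00000000e+00,  0.00000000e+00,  0.00000000e+00,
         1.00000000e+00]])}
```

View pics/top0.png

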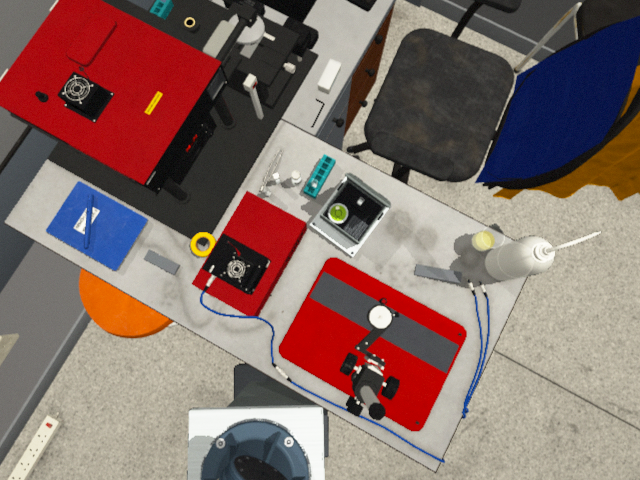

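View pics/scene0.png

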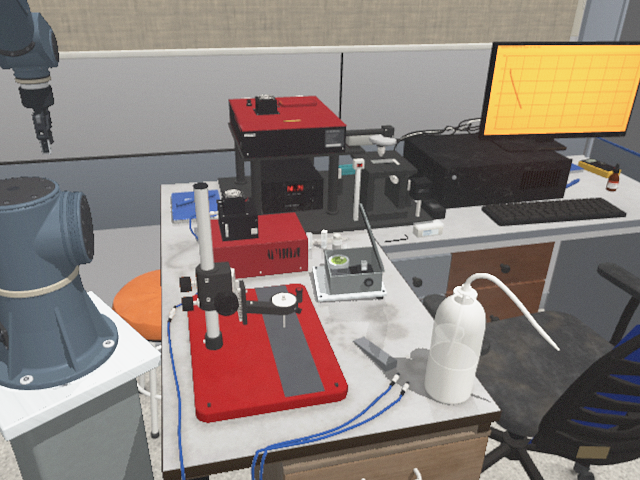

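Box at about (350,215) in the top view, wedges at (160,262) and (438,273), rack at (318,175). I'll enlarge that area and measure.

```bash
python3 - <<'E'
from h import *
a=cv2.imread('pics/top0.png');P=np.load('pics/top0.npy')
cv2.imwrite('pics/c1.png',cv2.resize(a[140:300,260:475],None,fx=3.7,fy=3.7,interpolation=cv2.INTER_CUBIC))
# wedges: points above table 
for (u0,u1,v0,v1) in((135,190,240,285),(405,470,255,295)):
    Q=P[v0:v1,u0:u1];m=((Q[...,2]>2)&(Q[...,2]<30)).astype(np.uint8)
    col=a[v0:v1,u0:u1].astype(int);m&=((col.max(-1)<150)&(col.max(-1)-col.min(-1)<30)).astype(np.uint8)
    n,l,s,c=cv2.connectedComponentsWithStats(m);k=1+s[1:,4].argmax();q=Q[l==k]
    r=cv2.minAreaRect(q[:,:2].astype(np.float32));print(r,cv2.boxPoints(r).round())
    ax=np.linalg.svd(q[:,:2]-q[:,:2].mean(0),full_matrices=0)[2][0];t=(q[:,:2]-q[:,:2].mean(0))@ax
    print(ax,q.mean(0),np.polyfit(t,q[:,2],1),t.min(),t.max(),np.degrees(np.arctan2(ax[1],ax[0])))
print('table z',np.median(P[255:275,395:410,2]))
for uv in((338,213),(400,230),(318,175),(296,180),(278,178)):print(uv,P[uv[1],uv[0]])
E
```

```text
((503.8695068359375, 232.95016479492188), (90.20451354980469, 29.241609573364258), 61.476593017578125) [[469. 200.]
 [495. 186.]
 [538. 266.]
 [513. 280.]]
[-0.45925048 -0.88830681] [502.39247293 229.6021165    5.62179381] [0.04189471 5.62179381] -48.69562621460647 41.39752952484376 -117.33875298324813
((460.3043212890625, -465.0258483886719), (133.1011962890625, 39.39850616455078), 79.5969009399414) [[ 429. -527.]
 [ 468. -534.]
 [ 492. -403.]
 [ 453. -396.]]
[-0.20884569 -0.97794861] [ 459.06384854 -458.78715666   10.38447235] [ 0.08078497 10.38447235] -61.04075117632761 72.56427893714185 -102.05471559267166
table z 0.6458231982683174
(338, 213) [ 606.74141721 -208.65124677   60.324126  ]
(400, 230) [ 571.83563243 -367.03041757    2.31910388]
(318, 175) [ 715.84921577 -162.70028946   19.34520536]
(296, 180) [ 696.5731719  -107.64324336   43.82150654]
(278, 178) [703.82359032 -62.61815376  40.3892863 ]
```

View pics/c1.png

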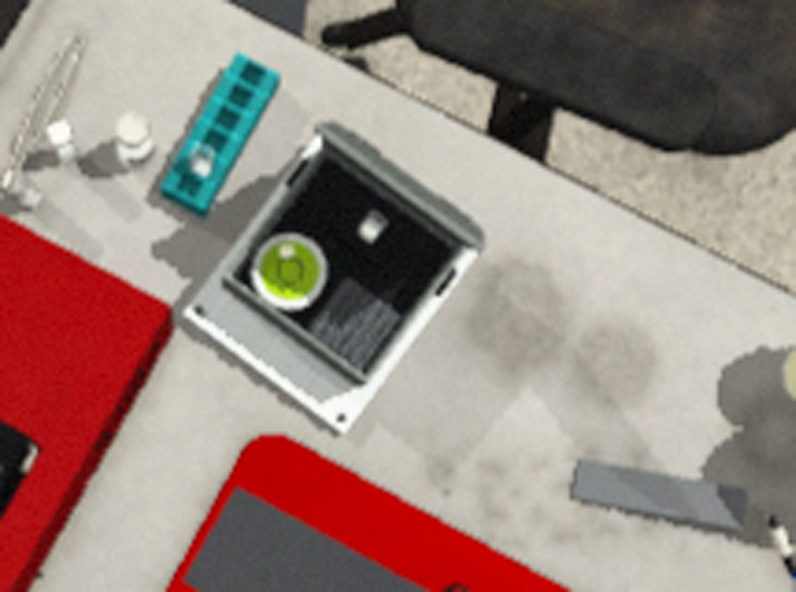

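The thick shim is the right-hand one at top (438,273), with its tip towards the box. In the crop the box plate corners are FL (185,312), FR (345,432), RR (485,245) and RL (320,125). Still to do: find the transparent beaker and work out the box pose.

```bash
python3 - <<'E'
from h import *
b=cv2.imread('pics/scene0.png')
cv2.imwrite('pics/c2.png',cv2.resize(b[210:410,290:490],None,fx=3,fy=3,interpolation=cv2.INTER_CUBIC))
def ray(n,u,v,z):
    m,f=K(n);T=np.linalg.inv(np.array(m['camera_from_world']));d=T[:3,:3]@[(u-m['cx'])/f,(v-m['cy'])/f,1];o=T[:3,3];return o+d*(z-o[2])/d[2]
def c(x,y):return x/3.7+260-.36,y/3.7+140-.36
C={k:ray('top',*c(*p),z)[:2] for k,p,z in(('FL',(185,312),18),('FR',(345,432),13),('RR',(485,245),18))}
print(C)
FL,FR,RR=C['FL'],C['FR'],C['RR'];print(np.linalg.norm(FL-FR),np.linalg.norm(RR-FR))
for n,v in(('y',FL-FR),('x',RR-FR)):print(n,np.degrees(np.arctan2(v[1],v[0])))
print('ctr',(FL+RR)/2)
# shim corners by ray (top view crop): tip-left edge at table
for p,z in(((578,460),3),((570,495),0),((745,490),18),((738,528),18)):print(p,ray('top',*c(*p),z)[:2])
E
```

```text
{'FL': array([ 589.55346241, -138.96799522]), 'FR': array([ 506.16276869, -244.59507621]), 'RR': array([ 631.33557363, -344.00223243])}
134.57744253121228 159.84371681214074
y 51.70953842307507
x -38.45517530674868
ctr [ 610.44451802 -241.48511382]
(578, 460) [ 484.81832518 -401.75746845]
(570, 495) [ 461.60951842 -395.62479192]
(745, 490) [ 461.04139379 -507.6893016 ]
(738, 528) [ 436.1236554  -501.12554336]
```

View pics/c2.png

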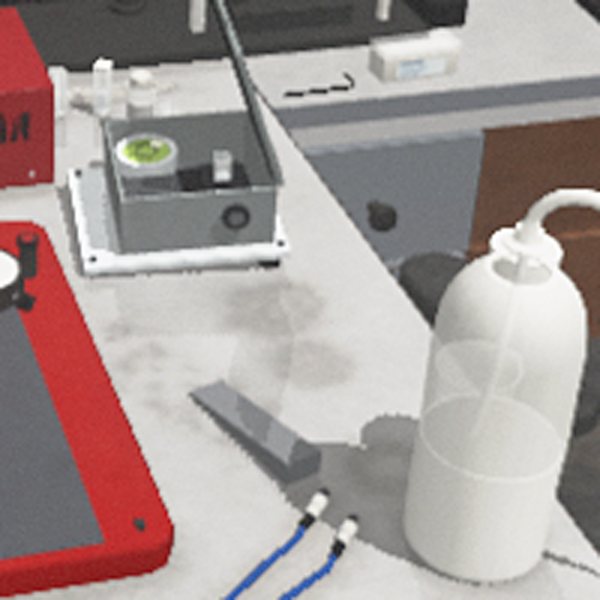

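The beaker looks like the pale yellow disc at top (483,240), next to the wash bottle. I'll check clearances around the shim there and the tool axes.

```bash
python3 - <<'E'
from h import *
for n in('top','scene'):
    P=np.load(f'pics/{n}0.npy');m=(P[...,2]>30)&(P[...,0]>380)&(P[...,0]<620)&(P[...,1]<-400)&(P[...,1]>-700)
    q=P[m]
    for lo,hi in((30,60),(60,90),(90,150),(150,200),(200,330)):
        w=q[(q[:,2]>lo)&(q[:,2]<hi)]
        if len(w):print(n,lo,len(w),w.min(0).round(),w.max(0).round())
P=np.load('pics/top0.npy');print('beaker?',P[240,483],P[236:245:4,478:490:4].round().tolist())
s=bot.state();print(R.from_rotvec(s['tcp_rot']).as_matrix().round(3))
def goal(yaw_deg,th):
    e=np.array([np.cos(np.radians(yaw_deg)),np.sin(np.radians(yaw_deg)),0]);Z=np.array([0,0,1.]);t=np.radians(th)
    y=-np.cos(t)*Z+np.sin(t)*e;z=-np.cos(t)*e-np.sin(t)*Z;return np.column_stack([np.cross(y,z),y,z])
T0=R.from_rotvec(s['tcp_rot'])
for yw in (76.9,51.65,256.9,231.65):
    G=goal(yw,0);print(yw,(T0.inv()*R.from_matrix(G)).as_rotvec(degrees=True).round(1))
print('lift', T0.as_matrix().T@(np.array([470,-400,250])-s['tool_pos']))
E
```

```text
top 30 448 [ 381. -616.   30.] [ 564. -401.   60.]
top 60 398 [ 441. -617.   60.] [ 570. -543.   90.]
top 90 451 [ 441. -623.   90.] [ 523. -571.  150.]
top 150 1024 [ 443. -650.  150.] [ 526. -572.  200.]
top 200 515 [ 466. -699.  200.] [ 515. -593.  260.]
scene 30 644 [ 380. -656.   30.] [ 500. -402.   60.]
scene 60 682 [ 437. -656.   60.] [ 499. -577.   90.]
scene 90 1446 [ 437. -658.   90.] [ 502. -577.  150.]
scene 150 1592 [ 440. -657.  150.] [ 512. -577.  200.]
scene 200 765 [ 463. -700.  200.] [ 515. -595.  258.]
beaker? [ 530.75047438 -546.03274233   76.11268961] [[[544.0, -544.0, 52.0], [540.0, -545.0, 76.0], [547.0, -572.0, 31.0]], [[535.0, -544.0, 50.0], [532.0, -546.0, 70.0], [537.0, -571.0, 30.0]], [[527.0, -547.0, 40.0], [523.0, -549.0, 61.0], [521.0, -552.0, 77.0]]]
[[ 0.421 -0.001 -0.907]
 [ 0.907 -0.001  0.421]
 [-0.001 -1.     0.   ]]
76.9 [-1.000e-01 -1.018e+02 -0.000e+00]
51.65 [ -0.  -76.6  -0. ]
256.9 [ 0.  78.2 -0.1]
231.65 [  0.  103.4  -0. ]
lift [-714.55993151    6.47559697 -594.78589534]
```

```bash
python3 - <<'E'
from h import *
H={}
for n in('top','scene'):
    P=np.load(f'pics/{n}0.npy').reshape(-1,3);P=P[(P[:,2]>20)&(P[:,2]<700)]
    for i,x in enumerate(range(150,750,50)):
        for j,y in enumerate(range(500,-650,-50)):
            w=P[(abs(P[:,0]-x)<25)&(abs(P[:,1]-y)<25)]
            if len(w):H[i,j]=max(H.get((i,j),0),w[:,2].max())
print('x\\y  '+' '.join(f'{y:4d}' for y in range(500,-650,-50)))
for i,x in enumerate(range(150,750,50)):print(x,' '.join(f'{int(H.get((i,j),0)):4d}' for j in range(23)))
s=bot.state();T0=R.from_rotvec(s['tcp_rot']).as_matrix()
for p in([240,500,330],[460,200,330],[500,-100,330],[460,-440,330],[460,-440,230]):print(p,(T0.T@(np.array(p)-s['tool_pos'])).round())
E
```

```text
x\y   500  450  400  350  300  250  200  150  100   50    0  -50 -100 -150 -200 -250 -300 -350 -400 -450 -500 -550 -600
150  486  490  518  544  595  619  621    0    0    0  263    0    0    0  189  187   35   35   35   28    0    0    0
200  484  488  582  597  615  615    0    0    0    0    0    0    0   32  205  367  179   35   35   33    0    0    0
250  460  559  582  581    0    0    0    0    0    0    0   31   34   34  203  367  204   35   37   36   32    0    0
300  540  553    0    0    0    0    0    0    0    0    0   35   34   34  178  172  163   37   37   37   36    0    0
350    0    0    0    0    0    0    0    0    0  123  119  108   35   35   36  103  114   97   36   34   33    0    0
400    0    0    0    0    0    0    0    0  140  125  166  103   32   37   37   99  115   34   34   27    0    0    0
450    0    0    0    0    0    0    0  101  164  210  211  205   80   36   36   36   34   31    0    0   23  161  220
500    0    0    0    0    0    0    0   23  164  206  211  166  103   33   36   34    0    0    0    0    0  176  253
550    0    0   31    0    0    0    0   24   99  174  164  104  104  102   73   70   72    0    0    0    0   84  170
600    0    0   32    0   20    0  275  293   20  102  103  103  104  100   78  205  202  126    0    0    0    0    0
650    0    0   32    0    0  293  294  294    0   96  103  102    0   30  198  206  181   85    0    0    0    0    0
700  579    0   30  294  293  294  294  294  292   20    0   56   61   54   78  158    0    0    0    0    0    0    0
[240, 500, 330] [  5. -74.  -7.]
[460, 200, 330] [-175.  -74. -333.]
[500, -100, 330] [-430.  -74. -496.]
[460, -440, 330] [-755.  -73. -603.]
[460, -440, 230] [-755.   27. -603.]
```

Emit:
drive_tool:
  motion:
    - [5, -60, -7, 0, 0, 0]
    - [-430, -85, -496, 0, 70, 0]
    - [-430, -85, -496, 0, 70, 0]
    - [-430, -85, -496, 0, 70, 0]
    - [-430, -85, -496, 0, 70, 0]
    - [-430, -85, -496, 0, 70, 0]
    - [-430, -85, -496, 0, 70, 0]
    - [-430, -85, -496, 0, 78, 0]
    - [-430, -85, -496, 0, 78, 0]
    - [-430, -85, -496, 0, 78, 0]

```text
t: 1.35
tool_pos: [464.0, -17.4, 337.8]
tcp_rot: [-1.563, 0.178, -0.178]
ft_force: [1.4, 0.9, -0.2]
gripper_width: 0.999
```

```bash
cat >> h.py <<'E'
def goal(yaw_deg,th=0):
    "z towards yaw (box side); fingers lean th deg towards it"
    a=np.radians(yaw_deg);e=np.array([np.cos(a),np.sin(a),0]);Z=np.array([0,0,1.]);t=np.radians(th)
    y=-np.cos(t)*Z+np.sin(t)*e;z=np.cos(t)*e+np.sin(t)*Z;return np.column_stack([np.cross(y,z),y,z])
def rel(p,G=None,s=None):
    s=s or bot.state();T=R.from_rotvec(s['tcp_rot']).as_matrix()
    r=np.zeros(3) if G is None else R.from_matrix(T.T@G).as_rotvec(degrees=True)
    return (T.T@(np.array(p)-s['tool_pos'])).round(1),r.round(1)
def info():
    s=bot.state();print('t',round(s['t'],2),'p',s['tool_pos'].round(1),'q',s['q'].round(2),'F',s['ft_force'].round(1),'w',round(s['gripper_width'],3))
E
python3 - <<'E'
from h import *
info();print(rel([455,-450,230],goal(76.9)))
E
```

```text
t 1.35 p [464.  -17.4 337.8] q [-0.14  0.11  1.75  0.    1.28  0.09] F [ 1.4  0.9 -0.2] w 0.999
(array([  88.3,  107.8, -423.6]), array([-0. ,  0.1,  0. ]))
```

Emit:
drive_tool:
  motion:
    - [60, 0, -300, 0, 0, 0]
    - [60, 0, -300, 0, 0, 0]
    - [60, 0, -300, 0, 0, 0]
    - [60, 0, -300, 0, 0, 0]
    - [60, 0, -300, 0, 0, 0]
    - [88, 108, -424, 0, 0, 0]
    - [88, 108, -424, 0, 0, 0]
    - [88, 108, -424, 0, 0, 0]
    - [88, 108, -424, 0, 0, 0]
    - [88, 108, -424, 0, 0, 0]

```text
t: 2.6
tool_pos: [454.9, -447.8, 230.2]
tcp_rot: [-1.564, 0.177, -0.177]
ft_force: [0.8, 0.2, 0.1]
gripper_width: 1.001
```

```bash
python3 - <<'E'
from h import *
info();grab('wrist','w1');info()
E
```

```text
t 2.6 p [ 454.9 -447.8  230.2] q [-0.85  0.54  1.43  0.    1.17 -0.63] F [0.8 0.2 0.1] w 1.001
t 2.65 p [ 455.1 -447.7  230.8] q [-0.85  0.54  1.43  0.    1.17 -0.63] F [0.5 0.2 0.3] w 1.004
```

View pics/w1.png

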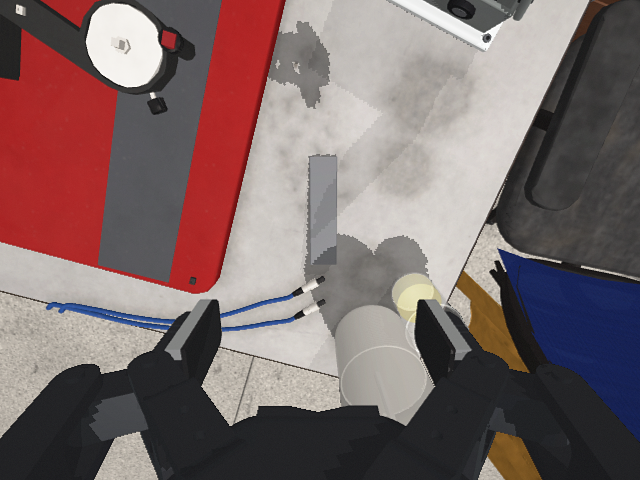

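The shim shows with its tip edge at (308–336,155) and its thick top edge at about (313–337,247), the base of that end at 265. Cable ends are at (318,281).

```bash
cat >> h.py <<'E'
def wray(s,u,v,z):
    m,f=K('wrist');W=np.eye(4);W[:3,:3]=R.from_rotvec(s['tcp_rot']).as_matrix();W[:3,3]=s['tool_pos'];T=W@np.array(m['hand_eye'])
    d=T[:3,:3]@[(u-m['cx'])/f,(v-m['cy'])/f,1];o=T[:3,3];return (o+d*(z-o[2])/d[2]).round(1)
E
python3 - <<'E'
from h import *
s=bot.state()
for u,v,z in((308,156,3),(336,155,3),(312.5,247,18),(336.5,247,18),(312,265,0),(336.5,264,0),(321,276,8),(320,300,8),(488,50,16)):print(u,v,wray(s,u,v,z))
P=np.load('pics/w1.npy');a=cv2.imread('pics/w1.png')
print('conn',P[275:310:6,320].round(),P[200,323],P[230,323],P[170,323])
E
```

```text
308 156 [ 459.1 -395.3    3. ]
336 155 [ 486.5 -400.6    3. ]
312.5 247 [ 443. -485.   18.]
336.5 247 [ 467.3 -490.5   18. ]
312 265 [ 436.  -511.7    0. ]
336.5 264 [ 462.9 -516.6    0. ]
321 276 [ 443.6 -523.4    8. ]
320 300 [ 436. -552.    8.]
488 50 [ 634.7 -341.2   16. ]
conn [[ 442. -526.   -2.]
 [ 441. -529.    8.]
 [ 438. -540.   -1.]
 [ 437. -548.   -1.]
 [ 435. -555.    0.]
 [ 434. -558.    8.]] [ 463.79839621 -440.8857863     8.2115041 ] [ 457.03956565 -470.93624387   12.05591929] [ 470.34047975 -411.77850059    4.76451035]
```

```bash
python3 - <<'E'
from h import *
print(rel([454,-492,80],goal(78.4)),rel([454,-492,24]))
E
```

```text
(array([  8.7, 150.8, -43.3]), array([ 0. , -1.3,  0.1])) (array([  8.6, 206.8, -43.3]), array([0., 0., 0.]))
```

Emit:
drive_tool:
  motion:
    - [9, 100, -43, 0, -1.3, 0]
    - [9, 100, -43, 0, -1.3, 0]
    - [9, 150, -43, 0, -1.3, 0]
    - [9, 190, -43, 0, -1.3, 0]
    - [9, 206, -43, 0, -1.3, 0]
    - [9, 206, -43, 0, -1.3, 0]
  fingers: 0

```text
t: 3.4
tool_pos: [454.3, -491.9, 24.4]
tcp_rot: [-1.565, 0.159, -0.159]
ft_force: [-0.4, 0.2, 0.1]
gripper_width: 1.0
```

Emit:
drive_tool:
  motion:
    - [0, 0, 0, 0, 0, 0]
    - [0, 0, 0, 0, 0, 0]
    - [0, 0, 0, 0, 0, 0]
    - [0, 0, 0, 0, 0, 0]
    - [0, 0, 0, 0, 0, 0]
    - [0, 0, 0, 0, 0, 0]
  fingers: 1
  force: 30

```text
t: 4.15
tool_pos: [454.1, -492.6, 24.9]
tcp_rot: [-1.566, 0.158, -0.16]
ft_force: [-2.2, 0.1, 7.3]
gripper_width: 0.324
```

```bash
python3 - <<'E'
from h import *
info()
# target: grasp point 41 mm behind shim centre; shim tip 15 mm short of mouth
y=51.65;e=np.array([np.cos(np.radians(y)),np.sin(np.radians(y)),0]);m=np.array([540,-272.5,0])
g=m-e*(15+96);print(g)
for z in(60,24):print(rel(g+[0,0,z],goal(y)))
E
```

```text
t 4.15 p [ 454.1 -492.6   24.9] q [-0.9   0.84  1.44 -0.    0.85 -0.69] F [-2.2  0.1  7.3] w 0.324
[ 471.12853571 -359.55010859    0.        ]
(array([-10.1, -35.2, 133.8]), array([ 0. , 26.7,  0.1]))
(array([-10.1,   0.8, 133.8]), array([ 0. , 26.7,  0.1]))
```

Emit:
drive_tool:
  motion:
    - [0, -25, 0, 0, 0, 0]
    - [0, -35, 10, 0, 0, 0]
    - [-10, -35, 134, 0, 26.7, 0]
    - [-10, -35, 134, 0, 26.7, 0]
    - [-10, -35, 134, 0, 26.7, 0]
    - [-10, -35, 134, 0, 26.7, 0]
    - [-10, -35, 134, 0, 26.7, 0]

```text
t: 5.03
tool_pos: [470.9, -359.2, 58.7]
tcp_rot: [-1.507, 0.522, -0.522]
ft_force: [0.7, -0.6, -0.5]
gripper_width: 0.319
```

```bash
python3 - <<'E'
from h import *
info();grab('wrist','w2')
E
```

```text
t 5.03 p [ 470.9 -359.2   58.7] q [-0.73  0.69  1.67 -0.    0.79 -0.06] F [ 0.7 -0.6 -0.5] w 0.319
```

View pics/w2.png

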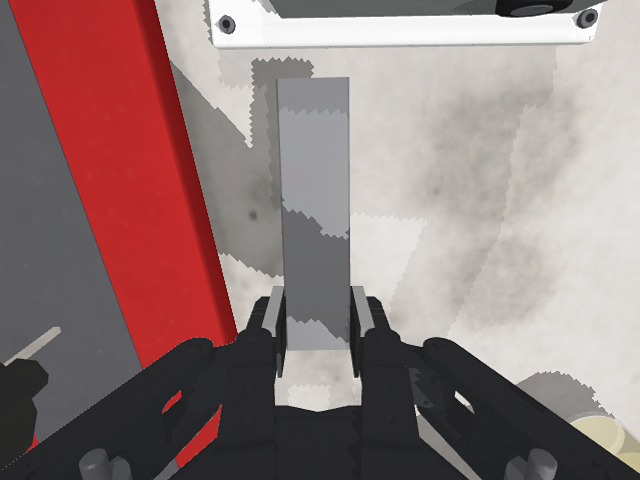

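Shim is held straight. The plate's right edge runs from (213,47) at the front corner to (592,42) at the rear; the shim tip is at (277–349,78).

```bash
python3 - <<'E'
from h import *
s=bot.state()
F=wray(s,212,47,4.5);B=wray(s,592,42,10);print(F,B,np.linalg.norm((B-F)[:2]),np.degrees(np.arctan2(*(B-F)[1::-1])))
T=R.from_rotvec(s['tcp_rot']).as_matrix()
for n,p in(('F',F),('B',B),('mouth',F+(B-F)*44/160)):print(n,(T.T@(p-s['tool_pos'])).round(1))
for u,v in((277,79),(349,77)):print('tip',(T.T@(wray(s,u,v,38)-s['tool_pos'])).round(1))
E
```

```text
[ 504.9 -241.7    4.5] [ 636.8 -344.4   10. ] 167.1672814877361 -37.90504439310023
F [-46.1  54.2 113.4]
B [121.1  48.7 114.5]
mouth [-1.000e-01  5.270e+01  1.137e+02]
tip [-13.6  20.7  95.9]
tip [13.3 20.7 96.6]
```

Emit:
drive_tool:
  motion:
    - [0, 25, 0, 0, 0, 0]
    - [0, 33, 0, 0, 0, 0]
    - [0, 33.5, 0, 0, 0, 0]
    - [0, 33.5, 8, 0, 0, 0]
    - [0, 33.5, 16, 0, 0, 0]
    - [0, 33.5, 22, 0, 0, 0]
    - [0, 33.5, 26, 0, 0, 0]
    - [0, 33.5, 30, 0, 0, 0]
    - [0, 33.5, 34, 0, 0, 0]
    - [0, 33.5, 38, 0, 0, 0]

```text
t: 6.32
tool_pos: [494.5, -329.2, 25.2]
tcp_rot: [-1.507, 0.523, -0.523]
ft_force: [-2.6, -4.8, -1.1]
gripper_width: 0.32
```

Emit:
drive_tool:
  motion:
    - [0, 0, 3, 0, 0, 0]
    - [0, 0, 6, 0, 0, 0]
    - [0, 0, 9, 0, 0, 0]
    - [0, 0, 12, 0, 0, 0]
    - [0, 0, 15, 0, 0, 0]
    - [0, 0, 18, 0, 0, 0]
    - [0, 0, 21, 0, 0, 0]
    - [0, 0, 24, 0, 0, 0]
    - [0, 0, 24, 0, 0, 0]
    - [0, 0, 24, 0, 0, 0]

```text
t: 7.58
tool_pos: [509.6, -309.9, 25.2]
tcp_rot: [-1.506, 0.523, -0.523]
ft_force: [1.7, 1.9, -2.5]
gripper_width: 0.32
```

```bash
python3 - <<'E'
from h import *
info();grab('wrist','w3');a,_,_=grab('top','top1')
b=cv2.imread('pics/top0.png')
c=lambda i:cv2.resize(i[170:250,300:400],(400,320),interpolation=cv2.INTER_CUBIC)
cv2.imwrite('pics/c3.png',np.vstack([np.hstack([c(b),c(a)]),cv2.resize(cv2.imread('pics/w3.png')[:230],(800,288))]))
E
```

```text
t 7.58 p [ 509.6 -309.9   25.2] q [-0.62  0.75  1.66  0.    0.74  0.04] F [ 1.7  1.9 -2.5] w 0.32
```

View pics/c3.png

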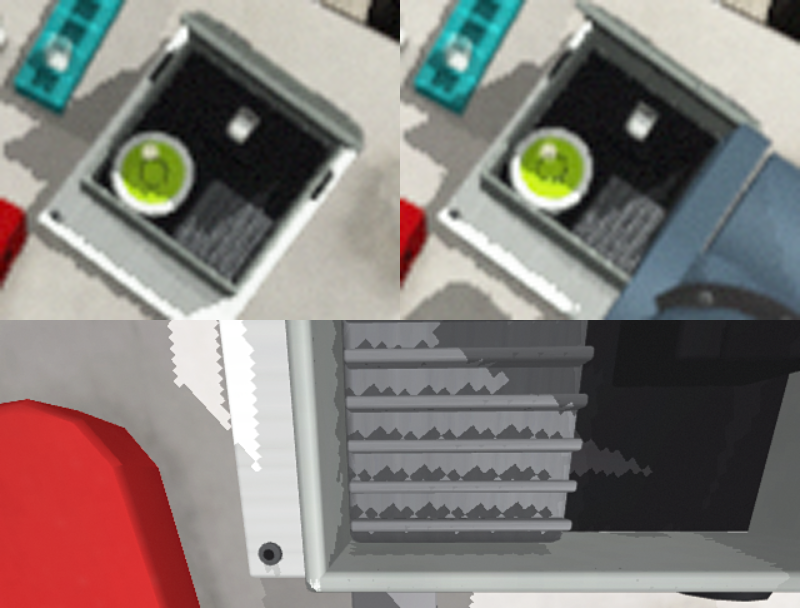

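```bash
cat >> h.py <<'E'
EX=np.array([.784,-.620]);EY=np.array([.620,.784]);C0=np.array([610.4,-241.5])
def tilt(n):
    "plate-top front strip, rim and floor fitted as parallel planes -> slope along box x,y (mrad)"
    P=np.load(f'pics/{n}.npy').reshape(-1,3);d=P[:,:2]-C0;bx=d@EX;by=d@EY;A=[];b=[]
    for i,(x0,x1,y0,y1,z) in enumerate(((-78,-54,-64,64,18),(-40,15,-50,50,22))):
        m=(bx>x0)&(bx<x1)&(by>y0)&(by<y1)&(abs(P[:,2]-z)<14);
        if m.sum()<30:continue
        o=np.zeros((m.sum(),4));o[:,0]=bx[m];o[:,1]=by[m];o[:,2+i]=1;A.append(o);b.append(P[m,2])
    A=np.vstack(A);b=np.hstack(b);w=np.ones(len(b),bool);A=A[:,A.any(0)]
    for _ in range(8):
        c=np.linalg.lstsq(A[w],b[w],rcond=None)[0];r=b-A@c;w=abs(r)<max(1,2*np.std(r[w]))
    print(n,'slopes mrad',(c[:2]*1e3).round(1),'n',w.sum(),'rms',np.std(r[w]).round(2),'offs',c[2:].round(1))
E
python3 - <<'E'
from h import *
for n in('top0','top1','scene0'):tilt(n)
for n in('top0','top1'):
    a=cv2.imread(f'pics/{n}.png')[203:224,325:352];print(n);h=cv2.cvtColor(a,cv2.COLOR_BGR2HSV)
    print(h[...,1][::1,4:24])
E
```

```text
top0 slopes mrad [44.5 59.6] n 604 rms 1.46 offs [20.  21.2]
top1 slopes mrad [16.8 20.1] n 509 rms 1.31 offs [19.8 21.5]
scene0 slopes mrad [51.7 60.2] n 281 rms 1.35 offs [20.6]
top0
[[ 13  20   4  35   6  11  10  11   4  11  15  14   9  40  16  57  75  30
   49  34]
 [  9  24   6   4  10   6   7  13  26  22   9   8  10   8   8   9  64  27
   81  81]
 [ 15   9  12   8  12  12  61  83  95  98  79  77  59  27   6   8   4  36
   48   0]
 [  8   9   7  15  59 105 131  81  64  82 168 204 159  91  34  10   8   9
   38  24]
 [  6   2  19  66 167 216 111  44  40  52 120 226 222 199 115  37   7   8
    7  67]
 [ 11  13  49 169 211 224 110  46  41  50 109 213 220 231 194 111  35  10
   19  54]
 [  6  19 124 218 218 218 149  74  64  71 138 215 222 217 226 179  78   7
    6  54]
 [ 15  58 190 219 213 219 212 172 182 211 219 207 211 231 226 215 114  23
    6   9]
 [ 20  79 214 203 219 214 198 205 228 222 220 202 189 221 217 223 157  52
    8   6]
 [ 22 102 209 221 222 208 218 219 221 216 222 205 199 221 207 217 172  68
    8  12]
 [ 17 121 212 214 226 211 199 219 214 216 215 215 214 204 217 221
[... 1961 characters left out ...]
  56  13
   11  43]
 [  2   3  43 227 223 215 218 223 222 222 227 217 229 220 191  92  18   7
   26  26]
 [  9   3   9  90 218 213 216 215 216 219 218 221 219 189  91  27   8   9
   31  73]
 [ 10   6   4  10  47 172 222 215 219 225 223 222 182  75   8   4  10  14
   35  40]
 [ 16  10  10   3   4  19  31  78 115 116 118  79  20   7   2   6   0  32
   67  18]
 [ 14  16  11  10   4   2   2   7  12  10   9   5   2   4   7  13  23  38
   22   6]
 [ 17  14   7   9   9   7   4   4   3   3   5   4   7  12   6  43  33  51
    0  13]
 [  7  18  11  13  13  13  11  12   9   9   7   6  12  12  12  44  22  13
    4   6]
 [ 13  11  17  24  15  13  15  13   6  15  13  24  46  26  13  35   7  24
    5  18]]
```

Tilt has dropped from about 74 to 26 mrad. That needs about 14 mm more.

Emit:
drive_tool:
  motion:
    - [0, 0, 2, 0, 0, 0]
    - [0, 0, 4, 0, 0, 0]
    - [0, 0, 6, 0, 0, 0]
    - [0, 0, 8, 0, 0, 0]
    - [0, 0, 10, 0, 0, 0]
    - [0, 0, 12, 0, 0, 0]
    - [0, 0, 12, 0, 0, 0]
    - [0, 0, 12, 0, 0, 0]
    - [0, 0, 12, 0, 0, 0]
    - [0, 0, 12, 0, 0, 0]

```text
t: 8.93
tool_pos: [517.0, -300.7, 25.3]
tcp_rot: [-1.506, 0.523, -0.524]
ft_force: [0.9, 0.6, -3.9]
gripper_width: 0.32
```

```bash
cat >> h.py <<'E'
def bub(n):
    a=cv2.imread(f'pics/{n}.png');h=cv2.cvtColor(a,cv2.COLOR_BGR2HSV)
    g=((h[...,0]>22)&(h[...,0]<55)&(h[...,1]>100)).astype(np.uint8);g[:195]=0;g[235:]=0;g[:,:315]=0;g[:,365:]=0
    k,l,s,c=cv2.connectedComponentsWithStats(g);i=1+s[1:,4].argmax();hull=cv2.convexHull(np.argwhere(l==i)[:,::-1].astype(np.int32))
    e=cv2.fitEllipse(hull);M=np.zeros(g.shape,np.uint8);cv2.ellipse(M,(e[0],(e[1][0]-2,e[1][1]-2),e[2]),1,-1)
    w=np.where(M>0,np.clip(170-h[...,1].astype(float),0,None),0);v,u=np.mgrid[:480,:640];b=np.array([(w*u).sum(),(w*v).sum()])/w.sum()
    o=(b-e[0])*[-1,-1]*2.2;dx,dy=o[1],o[0];w2=np.array([dx,dy]);print(n,'disc',np.round(e[0],1),np.round(e[1],1),'bubble x,y mm',(w2@EX).round(1),(w2@EY).round(1),'wsum',w.sum().round())
E
python3 - <<'E'
from h import *
info();grab('top','top2');tilt('top2')
for n in('top0','top1','top2'):bub(n)
E
```

```text
t 8.93 p [ 517.  -300.7   25.3] q [-0.6   0.75  1.65  0.    0.74  0.06] F [ 0.9  0.6 -3.9] w 0.32
top2 slopes mrad [11.8 12.7] n 440 rms 1.46 offs [20.6 21.3]
top0 disc [337.8 212.6] [15.1 15.5] bubble x,y mm 7.7 8.2 wsum 1616.0
top1 disc [337.5 211.5] [14.9 15.1] bubble x,y mm 5.9 7.2 wsum 1475.0
top2 disc [337.4 211. ] [14.8 15.4] bubble x,y mm 1.8 2.3 wsum 1700.0
```

Emit:
drive_tool:
  motion:
    - [0, 0, 0, 0, 0, 0]
    - [0, 0, 0, 0, 0, 0]
    - [0, 0, 0, 0, 0, 0]
    - [0, 0, 0, 0, 0, 0]
    - [0, -30, 0, 0, 0, 0]
    - [0, -90, 0, 0, 0, 0]
    - [0, -150, 0, 0, 0, 0]
    - [0, -215, 0, 0, 0, 0]
    - [0, -215, 0, 0, 0, 0]
  fingers: 0.2

```text
t: 10.1
tool_pos: [518.4, -301.8, 245.3]
tcp_rot: [-1.509, 0.517, -0.53]
ft_force: [-0.1, 0.2, -1.4]
gripper_width: 0.801
```

```bash
python3 - <<'E'
from h import *
info();L=np.array([606.7,-208.7]);p=L+EY*15;print(rel([*p,240]));grab('top','top3');bub('top3');tilt('top3')
E
```

```text
t 10.1 p [ 518.4 -301.8  245.3] q [-0.6   0.45  1.53  0.    1.15  0.06] F [-0.1  0.2 -1.4] w 0.801
(array([ 11.6,   5.5, 142.8]), array([0., 0., 0.]))
top3 disc [337.4 211. ] [14.8 15.4] bubble x,y mm 2.0 2.7 wsum 1632.0
top3 slopes mrad [ 6.2 -1.1] n 417 rms 1.49 offs [20.1 21.4]
```

Emit:
drive_tool:
  motion:
    - [0, -25, 20, 0, 0, 0]
    - [12, -25, 80, 0, 0, 0]
    - [12, -25, 140, 0, 0, 0]
    - [12, -25, 143, 0, 0, 0]
    - [12, -25, 143, 0, 0, 0]
    - [12, -25, 143, 0, 0, 0]

```text
t: 10.9
tool_pos: [614.2, -197.1, 264.7]
tcp_rot: [-1.507, 0.525, -0.524]
ft_force: [-0.6, 0.4, -0.5]
gripper_width: 0.803
```

```bash
python3 - <<'E'
from h import *
info();a,_,s=grab('wrist','w4');tilt('w4')
h=cv2.cvtColor(a,cv2.COLOR_BGR2HSV);g=((h[...,0]>22)&(h[...,0]<50)&(h[...,1]>120)).astype(np.uint8)
k,l,st,c=cv2.connectedComponentsWithStats(g);i=1+st[1:,4].argmax();print(st[i],c[i]);u,v=c[i].astype(int)
cv2.imwrite('pics/c4.png',np.hstack([cv2.resize(a,(480,360))[:360],cv2.resize(a[max(0,v-50):v+50,u-45:u+45],(324,360),interpolation=cv2.INTER_CUBIC)])[:,:800])
E
```

```text
t 10.9 p [ 614.2 -197.1  264.7] q [-0.38  0.52  1.38 -0.    1.25  0.29] F [-0.6  0.4 -0.5] w 0.803
w4 slopes mrad [8.5 8.2] n 2639 rms 0.56 offs [18.7 19.7]
[305 203  35  37 675] [325.39407407 219.74814815]
```

View pics/c4.png

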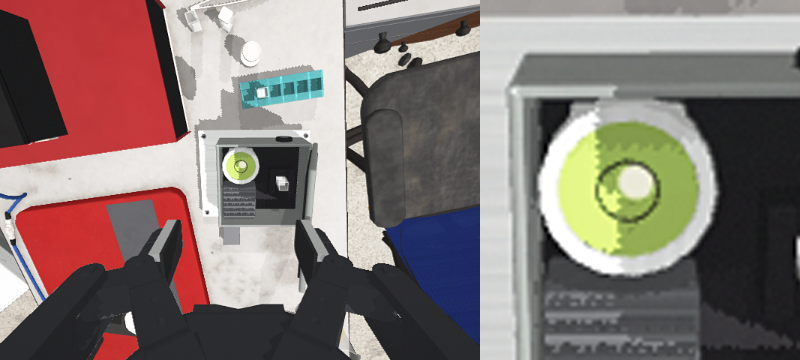

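Bubble is about 2.6 mm (x) and 2.2 mm (y) off centre, so roughly 11 mrad remain. I'll go back, regrip and push about 6 mm more.

Emit:
drive_tool:
  motion:
    - [-12, 0, -60, 0, 0, 0]
    - [-12, 0, -120, 0, 0, 0]
    - [-12, 25, -143, 0, 0, 0]
    - [-12, 80, -143, 0, 0, 0]
    - [-12, 140, -143, 0, 0, 0]
    - [-12, 200, -143, 0, 0, 0]
    - [-12, 235, -143, 0, 0, 0]
    - [-12, 239, -143, 0, 0, 0]
    - [-12, 239.5, -143, 0, 0, 0]
    - [-12, 239.5, -143, 0, 0, 0]

```text
t: 12.2
tool_pos: [517.6, -301.6, 27.6]
tcp_rot: [-1.507, 0.521, -0.526]
ft_force: [-0.5, 1.1, 0.1]
gripper_width: 0.801
```

Emit:
drive_tool:
  motion:
    - [0, 0, 0, 0, 0, 0]
    - [0, 0, 0, 0, 0, 0]
    - [0, 0, 0, 0, 0, 0]
    - [0, 0, 0, 0, 0, 0]
    - [0, 0, 2, 0, 0, 0]
    - [0, 0, 4, 0, 0, 0]
    - [0, 0, 6, 0, 0, 0]
    - [0, 0, 6, 0, 0, 0]
    - [0, 0, 6, 0, 0, 0]
  fingers: 1
  force: 30

```text
t: 13.32
tool_pos: [520.4, -297.2, 26.5]
tcp_rot: [-1.508, 0.523, -0.524]
ft_force: [-4.9, -5.7, 5.4]
gripper_width: 0.32
```

Emit:
drive_tool:
  motion:
    - [0, 0, 0, 0, 0, 0]
    - [0, 0, 0, 0, 0, 0]
    - [0, 0, 0, 0, 0, 0]
    - [0, 0, 0, 0, 0, 0]
    - [0, -60, 0, 0, 0, 0]
    - [0, -120, 0, 0, 0, 0]
    - [0, -180, 0, 0, 0, 0]
    - [0, -240, 0, 0, 0, 0]
    - [10, -240, 60, 0, 0, 0]
    - [12, -240, 110, 0, 0, 0]
  fingers: 0.2

```text
t: 14.58
tool_pos: [599.4, -216.4, 266.7]
tcp_rot: [-1.507, 0.523, -0.525]
ft_force: [0.5, -1.0, -1.1]
gripper_width: 0.803
```

Emit:
drive_tool:
  motion:
    - [0, 0, 27, 0, 0, 0]
    - [0, 0, 27, 0, 0, 0]
    - [0, 0, 27, 0, 0, 0]

```text
t: 14.95
tool_pos: [614.5, -196.6, 265.6]
tcp_rot: [-1.507, 0.524, -0.523]
ft_force: [0.3, -1.2, -0.4]
gripper_width: 0.797
```

```bash
python3 - <<'E'
from h import *
info();a,_,s=grab('wrist','w5');tilt('w5')
h=cv2.cvtColor(a,cv2.COLOR_BGR2HSV);g=((h[...,0]>22)&(h[...,0]<50)&(h[...,1]>120)).astype(np.uint8)
k,l,st,c=cv2.connectedComponentsWithStats(g);i=1+st[1:,4].argmax();print(st[i],c[i]);u,v=c[i].astype(int)
cv2.imwrite('pics/c5.png',np.hstack([cv2.resize(a,(480,360))[:360],cv2.resize(a[max(0,v-50):v+50,u-45:u+45],(324,360),interpolation=cv2.INTER_CUBIC)])[:,:800])
# lid edge from cloud (wrist + initial top), box frame
for n in('w5','top0','top3'):
    P=np.load(f'pics/{n}.npy').reshape(-1,3);d=P[:,:2]-C0;bx=d@EX;by=d@EY;m=(P[:,2]>85)&(P[:,2]<215)&(bx>0)&(bx<110)&(abs(by)<70)
    if m.sum()>20:
        k=np.polyfit(P[m,2],bx[m],1);print(n,m.sum(),'z max',np.percentile(P[m,2],[50,99]).round(),'bx',np.percentile(bx[m],[1,50,99]).round(),'by',by[m].min().round(),by[m].max().round(),'dx/dz',k.round(2))
E
```

```text
t 14.95 p [ 614.5 -196.6  265.6] q [-0.38  0.52  1.37 -0.    1.25  0.29] F [ 0.3 -1.2 -0.4] w 0.797
w5 slopes mrad [4.8 2.7] n 2619 rms 0.56 offs [18.8 19.8]
[308 203  32  37 631] [326.39461173 219.25990491]
w5 1487 z max [190. 198.] bx [34. 36. 67.] by -57.0 63.0 dx/dz [-0.29 90.54]
top0 358 z max [186. 205.] bx [23. 30. 69.] by -69.0 52.0 dx/dz [ -0.4  105.15]
top3 160 z max [192. 203.] bx [32. 35. 70.] by -58.0 60.0 dx/dz [ -0.34 100.88]
```

View pics/c5.png

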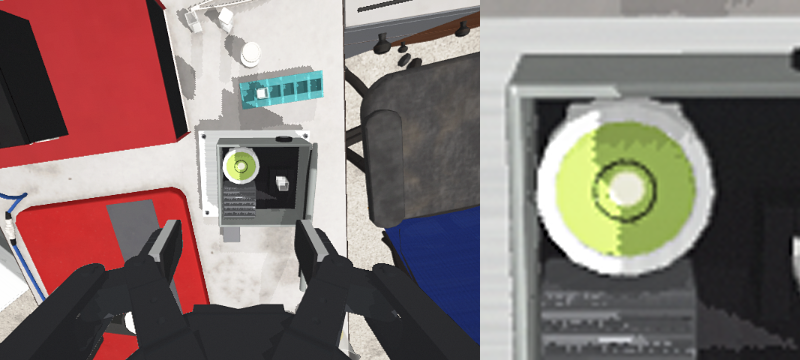

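Bubble at (627,189) against ring centre (624,190), under 1 mm off, so the box is level with the lid open (lid about 1.27 rad). Next, plan the lid sweep.

```bash
python3 - <<'E'
from h import *
s=bot.state();p0=s['tool_pos'];print('box xy now',(p0[:2]-C0)@EX,(p0[:2]-C0)@EY)
def w(bx,by,z):return np.array([*(C0+EX*bx+EY*by),z])
print('over',rel(w(95,2,285)),'down',rel(w(95,2,185)))
q=w(95,2,185);T=R.from_rotvec(s['tcp_rot']).as_matrix()
for ph in(1.25,1.1,.95,.8,.65,.5,.35,.2,.1,.0):
    x=70-105*np.cos(ph)+6*np.sin(ph)+13;z=72+105*np.sin(ph)+6*np.cos(ph)+25
    print(ph,round(x),round(z),(T.T@(w(x,2,z)-q)).round())
E
```

```text
box xy now -24.517734740684173 37.420280157255085
over (array([119.5, -19.3, -35.4]), array([0., 0., 0.])) down (array([119.5,  80.7, -35.4]), array([0., 0., 0.]))
1.25 56 199 [-39. -14.  -0.]
1.1 41 193 [-54.  -8.  -0.]
0.95 27 186 [-68.  -1.  -0.]
0.8 14 177 [-81.   9.  -0.]
0.65 3 165 [-92.  20.  -0.]
0.5 -6 153 [-101.   32.   -0.]
0.35 -14 139 [-109.   46.   -0.]
0.2 -19 124 [-114.   61.   -0.]
0.1 -21 113 [-116.   72.   -0.]
0.0 -22 103 [-117.   82.   -0.]
```

Emit:
drive_tool:
  motion:
    - [10, -20, 0, 0, 0, 0]
    - [60, -20, -15, 0, 0, 0]
    - [119, -20, -35, 0, 0, 0]
    - [119, -20, -35, 0, 0, 0]
    - [119, 30, -35, 0, 0, 0]
    - [119, 80, -35, 0, 0, 0]
    - [119, 80, -35, 0, 0, 0]
    - [119, 80, -35, 0, 0, 0]
  fingers: 1

```text
t: 16.0
tool_pos: [687.1, -297.8, 188.6]
tcp_rot: [-1.507, 0.521, -0.526]
ft_force: [0.2, 0.2, 1.2]
gripper_width: -0.001
```

```bash
python3 - <<'E'
from h import *
info();a,_,_=grab('top','top4');grab('wrist','w6');b,_,_=grab('scene','sc4');tilt('top4')
cv2.imwrite('pics/c6.png',np.hstack([cv2.resize(a[160:280,300:420],(400,400)),cv2.resize(b[180:320,290:430],(400,400))]))
E
```

```text
t 16.0 p [ 687.1 -297.8  188.6] q [-0.47  0.78  1.11 -0.    1.25  0.2 ] F [0.2 0.2 1.2] w -0.001Traceback (most recent call last):
  File "<stdin>", line 2, in <module>
  File "h.py", line 36, in tilt
    A=np.vstack(A);b=np.hstack(b);w=np.ones(len(b),bool);A=A[:,A.any(0)]
    return _nx.concatenate(arrs, 0, dtype=dtype, casting=casting)
           ~~~~~~~~~~~~~~~^^^^^^^^^^^^^^^^^^^^^^^^^^^^^^^^^^^^^^^
ValueError: need at least one array to concatenate
```

Emit:
drive_tool:
  motion:
    - [-20, -10, 0, 0, 0, 0]
    - [-39, -14, 0, 0, 0, 0]
    - [-47, -11, 0, 0, 0, 0]
    - [-54, -8, 0, 0, 0, 0]
    - [-61, -4, 0, 0, 0, 0]
    - [-68, 0, 0, 0, 0, 0]
    - [-75, 5, 0, 0, 0, 0]
    - [-81, 9, 0, 0, 0, 0]
    - [-87, 15, 0, 0, 0, 0]
    - [-92, 20, 0, 0, 0, 0]

```text
t: 17.4
tool_pos: [614.0, -240.0, 165.3]
tcp_rot: [-1.507, 0.524, -0.523]
ft_force: [1.2, -0.7, 1.1]
gripper_width: -0.001
```

```bash
python3 - <<'E'
from h import *
info();s=bot.state();d=s['tool_pos'][:2]-C0;print('box',d@EX,d@EY)
b,_,_=grab('scene','sc5');a,_,_=grab('wrist','w6')
cv2.imwrite('pics/c6.png',np.hstack([cv2.resize(a,(440,330)),cv2.resize(b[180:320,290:430],(330,330))]))
E
```

```text
t 17.4 p [ 614.  -240.   165.3] q [-0.44  0.64  1.42 -0.    1.08  0.23] F [ 1.2 -0.7  1.1] w -0.001
box 1.9391037761260252 3.4161533215840034
```

View pics/c6.png

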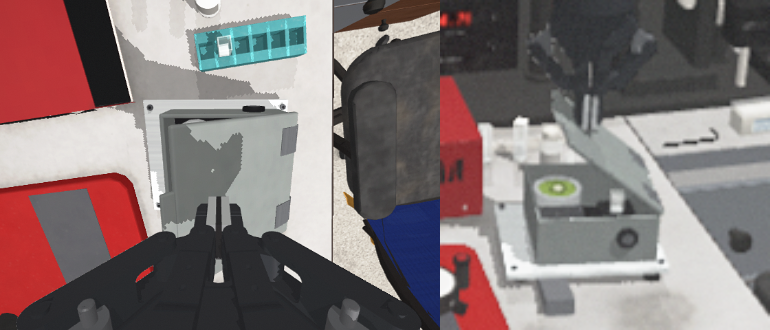

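The lid is partly closed with the fingers behind it and the shim is in place. I'll continue down gently.

Emit:
drive_tool:
  motion:
    - [-5, 6, 0, 0, 0, 0]
    - [-9, 12, 0, 0, 0, 0]
    - [-13, 19, 0, 0, 0, 0]
    - [-17, 26, 0, 0, 0, 0]
    - [-20, 34, 0, 0, 0, 0]
    - [-22, 41, 0, 0, 0, 0]
    - [-23, 48, 0, 0, 0, 0]
    - [-24, 54, 0, 0, 0, 0]
    - [-24, 57, 0, 0, 0, 0]
    - [-24, 59, 0, 0, 0, 0]

```text
t: 18.75
tool_pos: [595.7, -225.4, 106.6]
tcp_rot: [-1.507, 0.523, -0.523]
ft_force: [-0.1, -0.2, 0.9]
gripper_width: 0.003
```

Emit:
drive_tool:
  motion:
    - [0, 1, 0, 0, 0, 0]
    - [0, 2, 0, 0, 0, 0]
    - [0, 3, 0, 0, 0, 0]
    - [0, 3, 0, 0, 0, 0]

```text
t: 19.25
tool_pos: [595.6, -225.4, 103.7]
tcp_rot: [-1.507, 0.523, -0.523]
ft_force: [-0.7, 0.7, 1.1]
gripper_width: -0.001
```

Emit:
drive_tool:
  motion:
    - [0, 0.5, 0, 0, 0, 0]
    - [0, 1, 0, 0, 0, 0]
    - [0, 1.5, 0, 0, 0, 0]
    - [0, 1.5, 0, 0, 0, 0]

```text
t: 19.75
tool_pos: [595.7, -225.5, 103.0]
tcp_rot: [-1.507, 0.523, -0.524]
ft_force: [-2.8, 1.9, 7.5]
gripper_width: -0.003
```

Emit:
drive_tool:
  motion:
    - [0, 0.5, 0, 0, 0, 0]
    - [0, 1, 0, 0, 0, 0]
    - [0, 1, 0, 0, 0, 0]

```text
t: 20.12
tool_pos: [595.8, -225.5, 102.9]
tcp_rot: [-1.507, 0.523, -0.524]
ft_force: [-6.2, 2.9, 15.5]
gripper_width: -0.0
```

Emit:
drive_tool:
  motion:
    - [0, 0.5, 0, 0, 0, 0]
    - [0, 1, 0, 0, 0, 0]
    - [0, 1, 0, 0, 0, 0]

```text
t: 20.5
tool_pos: [596.0, -225.5, 102.8]
tcp_rot: [-1.507, 0.522, -0.524]
ft_force: [-9.1, 3.4, 23.6]
gripper_width: 0.002
```

The lid is at a hard stop. I'll lift off and check.

Emit:
drive_tool:
  motion:
    - [0, -3, 0, 0, 0, 0]
    - [0, -10, 0, 0, 0, 0]
    - [0, -60, 0, 0, 0, 0]
    - [0, -120, 0, 0, 0, 0]
    - [0, -180, 0, 0, 0, 0]
    - [0, -180, -20, 0, 0, 0]
    - [0, -180, -20, 0, 0, 0]
    - [0, -180, -20, 0, 0, 0]

```text
t: 21.5
tool_pos: [582.8, -240.9, 278.7]
tcp_rot: [-1.506, 0.526, -0.522]
ft_force: [0.8, -0.7, 0.2]
gripper_width: -0.004
```

```bash
python3 - <<'E'
from h import *
info();a,_,_=grab('wrist','w7');grab('top','top7');b,_,_=grab('scene','sc7')
for n in('w7','sc7'):
    P=np.load(f'pics/{n}.npy').reshape(-1,3);d=P[:,:2]-C0;bx=d@EX;by=d@EY
    for nm,m in(('lid',(bx>-45)&(bx<62)&(abs(by)<52)&(abs(P[:,2]-77)<15)),('plate',(((bx>-78)&(bx<-60)&(abs(by)<64))|((bx>74)&(bx<79)&(abs(by)<64))|((by>60)&(by<66)&(abs(bx)<76)))&(abs(P[:,2]-19)<8))):
        A=np.c_[bx[m],by[m],np.ones(m.sum())];w=np.ones(m.sum(),bool);z=P[m,2]
        if m.sum()<30:continue
        for _ in range(6):
            c=np.linalg.lstsq(A[w],z[w],rcond=None)[0];r=z-A@c;w=abs(r)<max(1,2*np.std(r[w]))
        print(n,nm,'slopes mrad',(c[:2]*1e3).round(1),'z0',c[2].round(1),w.sum(),'rms',r[w].std().round(2))
cv2.imwrite('pics/c7.png',np.hstack([cv2.resize(a,(440,330)),cv2.resize(b[180:320,290:430],(330,330))]))
E
```

```text
t 21.5 p [ 582.8 -240.9  278.7] q [-0.47  0.48  1.4   0.    1.26  0.2 ] F [ 0.8 -0.7  0.2] w -0.004
w7 lid slopes mrad [5.3 2.6] z0 77.2 10439 rms 0.56
w7 plate slopes mrad [1.8 1.7] z0 18.7 1539 rms 0.6
sc7 lid slopes mrad [4.9 4.8] z0 78.8 834 rms 0.95
sc7 plate slopes mrad [1.7 3.6] z0 20.1 215 rms 1.2
```

View pics/c7.png

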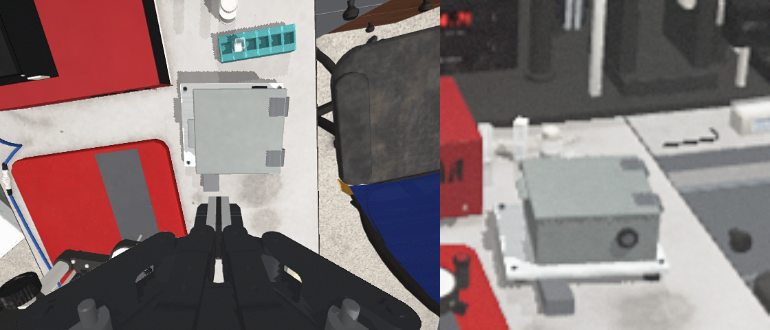

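```bash
python3 -c "
from bench import bot
print(bot.hand_in(),bot.state()['t'])"
```

```text
the job is handed in; nothing more can be done
the job is handed in; nothing more can be done
```

The box stands level on the thick shim with the lid shut, and I handed the job in at about 22 s of the 72 s allowed.

I carried the shim to the right-hand edge and pushed it in gripped, in three steps with a tilt check after each. It ended about 62 mm under the edge. I then swept the lid shut from behind and pressed it down to a hard stop at about 24 N.

**Checks**
- **Level, lid open:** the bubble sat less than 1 mm from the centre of its ring, about 3 mrad against the 10 mrad limit.
- **Level, lid shut:** with the bubble hidden, I fitted planes to the camera depth. The wrist view gave a slope of about 2.5 mrad on the base plate and 6 mrad on the lid. The scene view gave 4 and 7 mrad, so the two do not agree exactly.
- **Lid:** its slope was within about 1 mrad of the box's own slope measured before closing, which fits a fully shut lid.
- **Arm:** it was clear of everything, with force readings near zero.

**Not checked**
- **Shim load and box position:** I did not measure the load on the shim directly, and I did not re-measure how far the box moved.
- **Bystanders:** the vial and rack looked unmoved in the pictures. The beaker's place is only an estimate from the top view; the arm did not come close to it.

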